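# Wring the set-up block onto the fixed gauge block

### The arm

A 6-joint arm with a two-finger parallel gripper is mounted at the origin on the work surface. World frame = base frame: x ahead of the robot, y to its left, z up, the work surface at z = 0. Lengths are in m, angles in degrees, forces in N, time in s.
With the tool pointing down it reaches from about 0.3 to 0.75 m from the base axis. Payload 8.5 kg.
Tool frame: the origin (TCP) lies at the very end of the fingers, on their centre line; the grasp point (between the pads) lies 19 mm behind it (env.pinch_z is the distance from the TCP to the grasp point, in m); z points along the fingers, y is the line along which they close (so a half turn about z gives the same grasp; the last joint's range is limited). The gripper opens to 85 mm and grips with 20 to 120 N. Pads are 22 mm wide; open, the fingers measure 114 mm over their backs; the gripper's body (76 mm by 85 mm) begins 54 mm behind the grasp point. The pads swing forward as they close: fully open they stand 13 mm farther back than shut.
Start: joints at [53.096, 21.807, 74.336, -0, 83.858, -12.336], TCP at [0.229, 0.5, 0.231] pointing down, gripper open.
Joint ranges: [-178.18, 178.18], [-50.72, 133.34], [12.68, 142.11], [-81.47, 261.47], [9.98, 163.14], [-165.26, 165.26]. Speed limits (degrees/s): [136.94, 136.94, 180, 180, 180, 180].

### API

Orientations are given as a 3x3 rotation matrix whose columns are the frame's x, y, z axes.
In Python, from rig import env, viewer gives the robot as it stands.
- The arm moves only by the tool drive_tool, never from a script. Its argument "series" is a list of rows, each a list of 3 entries, a list of its own where there are three numbers: the shift along the tool's x, y, z in m, then the turn about the tool's z in degrees, then the finger opening in m, from 0 to 0.0854. A call has 1 to 20 rows; each row is the pose to reach, as a shift and turn from the pose commanded when the call began, along the tool's axes at that moment; what a row does not reach only later rows make up. A row lasts 1/10 s, in which the tool goes at most 50 mm and 8.59 degrees, less where a joint would pass 70% of its speed; a pose out of reach is approached as far as the arm can. A call with a gripper value outside its range is refused whole. The fingers move at their own pace and stop on an object; "newtons" is the grip in N (left out, the last holds). Time passes only in rows, so rows that repeat a pose let the fingers close. It gives the time, the measured TCP pose, the force, the opening and the grip force at its end, in the units of the state.
- env.observe(): the state, without advancing time (a new reading comes with each control period).
- viewer.get_image(name): name is "side" or "top" or "wrist"; returns a dict with "img" (480x640x3 uint8, red, green, blue), "depth" (480x640 float32, m along the optical axis (not along the pixel's ray), 0 where there is no reading), "camera_matrix" (3x3 intrinsics, pixels), "rvec" (rotation vector, rad) and "tvec" (3), from world to camera coordinates, as OpenCV has them. Camera axes: x right, y down, z forward; pixel columns grow to the right and rows downward; lengths in m; the calibration is good to about 2 mm. A picture is of the moment at which its call begins.
- env.close_job(): hands the job in; it is judged then, once.
The state is a dict: "time_s": time; "q": joint angles; "qvel": joint speeds; "joint_efforts": joint torques, N m; "position": TCP position; "tool_rot": TCP orientation; "ft_force": force on the tool from outside, world axes, zero at the start; "wrist_torque": the same for the moment, N m; "grip_width": finger opening in m; "gripper_force": force on a finger pad.
Only numpy, scipy, OpenCV 4.12 (cv2) and the standard library are available. Lean on these libraries where they do the work, as an engineer would, in place of code of your own. Each camera call takes 0.05 s, during which the arm holds its last target. There are 200 camera calls.

### The job

Uncover the fixed gauge block by laying its wooden cover strip flat on the green mat. Then take the full-size set-up block (the one that is both long and tall) from the rack, turn it onto its broad face (the V-cradle lets you lay it down and grip it another way; do not let it drop or topple) and wring it onto the gauge block: touch it down lightly so that it overlaps the open end by about a quarter, then slide it along in contact, pressing gently, until it is against the end stop and square and centred on the face. Never lower it onto the face from above, and leave the other blocks and everything else where they are.

Things in the scene. Friction and masses are not known exactly. Their poses are not given: they have to be found in the camera images.
- block: The block to be wrung: aluminium bar 120 x 20 x 50 mm, 0.2 to 0.45 kg, the only one both 120 long and 50 tall. Origin: its centre; x along the 120 mm length, y along the 20 mm thickness (normal of the broad faces; either may go down), z along the 50 mm width. Starts on edge (z up) in a rack slot, underside 10 mm above the table, lower 20 mm between the slot walls.
- short_block: Bystander in the rack: aluminium block 86 x 20 x 50 mm standing on edge; origin and axes as for the set-up block.
- narrow_block: Bystander in the rack: aluminium block 120 x 20 x 36 mm standing on edge; origin and axes as for the set-up block.
- rack: Fixed wooden rack 104 x 176 mm, floor 10 mm thick, three slots along its x axis at y = -64, 0 and +64 mm, slot walls up to 30 mm above the table. Origin: centre of the underside. The three blocks stand in the slots in any order, with 44 mm free between neighbouring faces.
- cradle: Fixed wooden V-cradle: two V ribs, each 20 mm thick, centred at x = -45 and +45 mm on a base 120 x 90 x 8 mm, with a clear 70 mm gap between them for fingers. The V runs along the cradle's x axis; its sides slope up at 45 degrees toward +y and -y, each 45 mm long. Origin: centre of the underside.
- cradle_valley (a point): Middle of the bottom line of the V, 50 mm above the table; axes as the cradle. A block laid in the V has a broad face on one side and a long narrow edge on the other. Rib tops are about 82 mm above the table.
- anvil: Fixed gauge block: aluminium block 120 x 46 mm on a wooden base 190 x 90 x 15 mm. Origin: centre of the base's underside; x along the 120 mm length.
- anvil_face (a point): Centre of the gauge block's top face (120 x 46 mm, 60 mm above the table), axes as the gauge block, z up. A steel end stop (12 mm thick, 14 mm above the face) stands at the -x end; the +x end is open. Home: the set-up block lies on the face, length along x, end against the stop; its centre is then straight above this point and it overhangs each long side by 2 mm.
- cover: Plywood cover strip 110 x 36 x 14 mm, 50 g, loose, lying on the gauge block's face at the start. Origin: centre of its underside; x along the length.
- mat: Thin green cutting mat 130 x 180 x 3 mm fixed on the table, empty. Origin: centre of its underside, x along the 130 mm side. The cover's middle must come to lie over it.
- knife: Bystander: red-handled craft knife, about 160 mm long, lying on the table. Origin near its middle.
- screwdriver: Bystander: wood-handled screwdriver, 170 mm long, lying on the table.
- glue: Bystander: glue bottle, 56 mm across, 130 mm high, standing. Origin: centre of the underside.
- cup: Bystander: plastic cup, 76 mm across, 95 mm high, standing. Origin: centre of the underside.
- offcut: Bystander: wood offcut 75 x 34 x 30 mm. Origin: centre of the underside.
- offcut2: Bystander: wood offcut 90 x 45 x 20 mm. Origin: centre of the underside.
Not all that is in view belongs to the job. Leave any black look-alike of the block alone.

How it is judged:
By the outcome, as a careful person would: the job done as asked, in the order asked, and still so for the second after the job is handed in, with the robot touching nothing.
It also fails if it takes over 72 s, if anything falls off the work surface, if the arm or the gripper's body presses on something with over 40 N, if the wrist force passes 120 N, or if a joint passes its speed limit or range.

## Working session

There is one attempt and no reset: what is moved stays moved. The work goes in short steps, Python scripts to look and compute and a tool call to move; the robot and the scene stay as the last step left them, time stands still between calls to the robot, and variables do not carry over. Pictures are saved under pics/ and viewed, at most 10 in all, crops included, and the job is handed in when it is done.

Besides the shell and the picture viewer there is one more tool, called after ">>>" as name(argument=value, ...), one argument or row to a line, values as JSON. drive_tool: Moves the arm, as the interface text tells. Its arguments: {"type":"object","properties":{"series":{"type":"array"},"newtons":{"type":"number"}},"required":["series"]}

```bash
ls; mkdir -p pics
cat > h.py <<'E'
import numpy as np, cv2
from rig import env, viewer
def grab(n):
    d=viewer.get_image(n); d['R']=cv2.Rodrigues(np.array(d['rvec'],float))[0]; d['t']=np.array(d['tvec'],float).ravel(); return d
def cloud(d):
    K=d['camera_matrix']; z=d['depth']; v,u=np.mgrid[:480,:640]
    P=np.stack([(u-K[0,2])/K[0,0]*z,(v-K[1,2])/K[1,1]*z,z],-1)
    W=(P-d['t'])@d['R']; W[z==0]=np.nan; return W
def ray(d,u,v,h):
    K=d['camera_matrix']; r=d['R'].T@np.array([(u-K[0,2])/K[0,0],(v-K[1,2])/K[1,1],1]); c=-d['R'].T@d['t']
    return c+r*(h-c[2])/r[2]
def save(n,img): cv2.imwrite('pics/'+n,cv2.cvtColor(img,cv2.COLOR_RGB2BGR))
E
python3 - <<'E'
from h import *
for n in('top','side'):
    d=grab(n); save(n+'1.png',d['img']); np.savez(n+'1.npz',**d)
    print(n,-d['R'].T@d['t'],d['R'][2],d['camera_matrix'][0,0])
print(env.observe())
E
```

```text
pics
top [0.31660996 0.01418876 1.34184283] [ 0.20112224  0.00139453 -0.97956516] 521.0809164223892
side [0.23160201 0.92534132 0.79850128] [ 0.27077776 -0.75472921 -0.59754767] 494.5101204229847
{'time_s': 0.1, 'q': array([ 5.30960547e+01,  2.18383697e+01,  7.43787950e+01,  1.01873616e-03,
        8.38566474e+01, -1.23360878e+01]), 'qvel': array([-0.02605788, -0.17276295, -0.19257064, -0.05100007,  0.02040942,
        0.04678625]), 'joint_efforts': array([ 3.15492849e-03, -4.49219334e+01, -2.31654114e+01, -2.13233898e-04,
        3.69598885e-03,  7.50054951e-08]), 'position': array([0.22852114, 0.50000385, 0.2307714 ]), 'tool_rot': array([[-9.09468585e-01,  4.15771899e-01, -7.87707139e-04],
       [ 4.15772542e-01,  9.09468061e-01, -1.01953663e-03],
       [ 2.92499803e-04, -1.25474354e-03, -9.99999170e-01]]), 'ft_force': array([-0.18710014, -0.52998899,  0.12474224]), 'wrist_torque': array([ 0.04987982,  0.00209227, -0.02748464]), 'gripper_force': 0.0, 'grip_width': 0.0855968563697396}
```

View pics/top1.png

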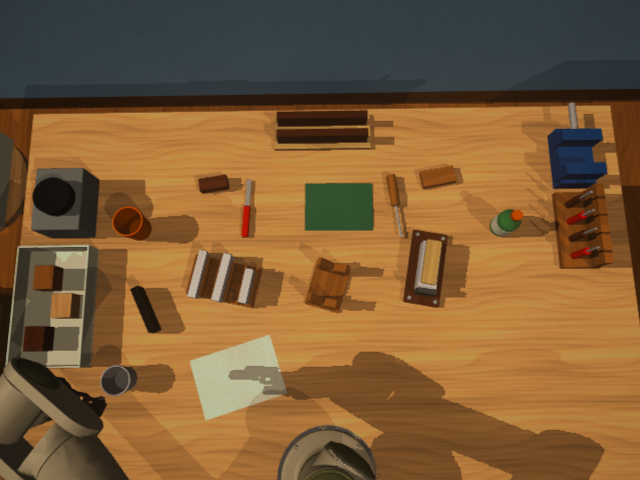

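View pics/side1.png

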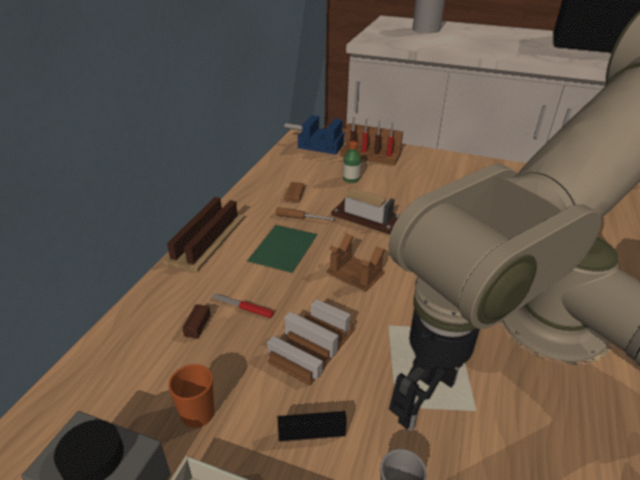

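The top view shows the rack at (225,277) with bars at (199,274), (223,277) and a short one at (246,285). It also shows the cradle at (328,285), the gauge block with cover at (427,265), the mat at (339,206), and the black look-alike at (146,310). The side view agrees. Next I measure heights and poses from the top depth.

Run:
```python
from h import *
d=dict(np.load('top1.npz')); W=cloud(d); img=d['img']; hsv=cv2.cvtColor(img,cv2.COLOR_RGB2HSV).astype(int)
def comp(name,mask,roi,mn=15):
    u0,u1,v0,v1=roi; m=np.zeros(mask.shape,np.uint8); m[v0:v1,u0:u1]=mask[v0:v1,u0:u1]
    n,l,s,c=cv2.connectedComponentsWithStats(m)
    for i in range(1,n):
        if s[i,4]<mn: continue
        z=np.nanmedian(W[l==i][:,2]); 
        q=np.argwhere(l==i)[:,::-1]
        P=np.array([ray(d,u,v,z)[:2] for u,v in q]); r=cv2.minAreaRect((P*1000).astype(np.float32))
        print(name,'px',c[i].round(),'n',s[i,4],'z',z.round(4),'rect',np.round(r[0],1),np.round(r[1],1),round(r[2],1))
white=(hsv[...,1]<50)&(hsv[...,2]>120)
comp('bars',white&(W[...,2]>.035),(180,265,240,315))
z=W[...,2]
comp('anvilwhite',white&(z>.04),(400,450,225,310),5)
comp('cover',(z>.065)&(z<.09)&(hsv[...,1]>60),(400,450,225,310))
comp('stop?',(z>.05)&(z<.09),(400,450,225,310))
comp('base',(z>.007)&(z<.025)&~white,(395,455,220,315))
comp('mat',(hsv[...,0]>45)&(hsv[...,0]<90)&(hsv[...,1]>80),(290,390,170,240))
comp('cradle top',(z>.07)&(z<.09),(295,360,250,315),5)
comp('cradle all',(z>.012),(295,360,250,315))
comp('rack',(z>.02)&(z<.036)&(hsv[...,1]>60),(180,270,240,315))
for n,(u,v) in dict(L=(199,274),M=(223,277),R=(246,285)).items(): print(n,W[v,u])
v=viewer
def crop(u0,u1,v0,v1,k): return cv2.resize(img[v0:v1,u0:u1],None,fx=k,fy=k,interpolation=cv2.INTER_CUBIC)
save('crop1.png',crop(180,460,225,315,2.8))
```

```text
bars px [196. 276.] n 274 z 0.0457 rect [494.4 317.4] [ 17.8 116.7] 76.8
bars px [221. 277.] n 320 z 0.0595 rect [483.9 254.5] [ 18.1 117.3] 76.3
bars px [245. 286.] n 221 z 0.0595 rect [460.4 193.7] [17.6 84.3] 77.8
anvilwhite px [420. 284.] n 14 z 0.0587 rect [ 459.3 -238.5] [15.4  5.5] 70.5
anvilwhite px [432. 286.] n 14 z 0.0609 rect [ 454.2 -262.4] [23.   4.7] 70.5
cover px [430. 262.] n 674 z 0.0733 rect [ 511.8 -261.8] [ 39.2 111.2] 79.8
cover px [426. 291.] n 103 z 0.0734 rect [ 440.6 -248.4] [46.7 12.8] 81.0
stop? px [428. 267.] n 1052 z 0.0721 rect [ 499.9 -256.2] [ 50.2 137.6] 81.1
base px [399. 228.] n 39 z 0.0149 rect [ 610.7 -198.1] [43.5  6.4] 6.0
base px [423. 269.] n 1423 z 0.0147 rect [ 505.2 -259.7] [ 91.2 190.3] 79.6
mat px [339. 207.] n 3043 z 0.0029 rect [674.6 -43. ] [174.8 123.5] 89.2
cradle top px [321. 262.] n 73 z 0.0761 rect [514.    7.1] [21.8 21.2] 70.5
cradle top px [344. 268.] n 67 z 0.0769 rect [497.4 -49.1] [19.6 22.2] 88.5
cradle top px [310. 297.] n 67 z 0.0762 rect [428.5  32.1] [22.2 20.6] 70.9
cradle top px [334. 304.] n 70 z 0.0768 rect [411.5 -23.5] [20.7 20.6] 70.8
cradle all px [332. 267.] n 347 z 0.065 rect [504.1 -20. ] [80.8 29. ] 73.4
cradle all px [322. 301.] n 322 z 0.0665 rect [417.6   4. ] [83.8 28.3] 74.5
rack px [203. 276.] n 229 z 0.0291 rect [490.8 304.7] [ 15.3 117.5] 76.8
rack px [191. 274.] n 92 z 0.0301 rect [496.3 336.7] [ 5.8 99.1] 77.0
rack px [228. 281.] n 212 z 0.0285 rect [478.9 241.6] [ 16.1 118. ] 75.4
rack px [217. 270.] n 35 z 0.0297 rect [503.5 270.7] [ 3.7 55.3] 77.4
rack px [240. 284.] n 86 z 0.0294 rect [468.5 210.2] [ 9.4 99.3] 77.1
rack px [252. 288.] n 175 z 0.0291 rect [461.3 180.5] [14.  99.3] 75.7
rack px [212. 290.] n 19 z 0.0285 rect [454.3 282.6] [ 2.5 36.3] 77.4
L [0.49319843 0.31318617 0.04397847]
M [0.48295392 0.2501526  0.05817356]
R [0.46236549 0.19293818 0.05756243]
```

View pics/crop1.png

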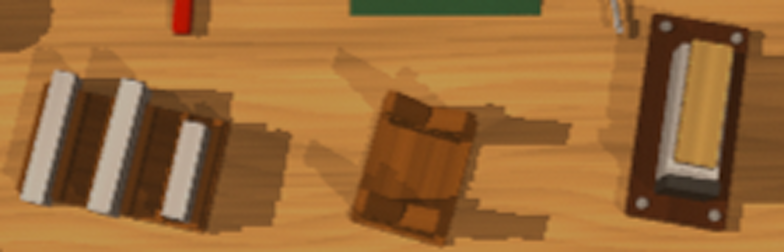

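Candidates for the block are M (221,277), top 59.5 mm and 117 mm long; L (196,276), top 46 mm, so narrow; R (245,286), 84 mm long, so short; and the black look-alike (146,310). **M is the block**, and the crop confirms it.

The cover at (430,262) comes first, so I write a move helper.

```bash
cat >> h.py <<'E'
def to(*targets):
    """rows for world targets (x,y,z,deg of closing line) relative to current pose"""
    s=env.observe(); R=s['tool_rot']; p=s['position']; yaw=np.degrees(np.arctan2(R[1,1],R[0,1]))
    print('t',s['time_s'],'p',p.round(4),'closeyaw',yaw.round(2),'F',s['ft_force'].round(2),'w',round(s['grip_width'],4))
    for x,y,z,a in targets:
        da=(a-yaw+90)%180-90
        print([x,y,z,a],'-> shift',(R.T@(np.array([x,y,z])-p)).round(4),'turn',round(-da,2))
E
python3 -c "
from h import *
to((.5118,-.2618,.19,79.8),(.5118,-.2618,.0625,79.8))"
```

```text
t 0.1 p [0.2285 0.5    0.2308] closeyaw 65.43 F [-0.19 -0.53  0.12] w 0.0856
[0.5118, -0.2618, 0.19, 79.8] -> shift [-0.5744 -0.575   0.0413] turn -14.37
[0.5118, -0.2618, 0.0625, 79.8] -> shift [-0.5744 -0.5748  0.1688] turn -14.37
```

>>> drive_tool(
  series=[
    [[-0.574,-0.575,0.02],-14.4,0.07],
    [[-0.574,-0.575,0.02],-14.4,0.07],
    [[-0.574,-0.575,0.02],-14.4,0.07],
    [[-0.574,-0.575,0.02],-14.4,0.07],
    [[-0.574,-0.575,0.02],-14.4,0.07],
    [[-0.574,-0.575,0.02],-14.4,0.07],
    [[-0.574,-0.575,0.02],-14.4,0.07],
    [[-0.574,-0.575,0.02],-14.4,0.07],
    [[-0.574,-0.575,0.02],-14.4,0.07],
    [[-0.574,-0.575,0.02],-14.4,0.07],
    [[-0.574,-0.575,0.02],-14.4,0.07],
    [[-0.574,-0.575,0.02],-14.4,0.07],
    [[-0.574,-0.575,0.02],-14.4,0.07],
    [[-0.574,-0.575,0.02],-14.4,0.07],
    [[-0.574,-0.575,0.02],-14.4,0.07],
    [[-0.574,-0.575,0.02],-14.4,0.07],
    [[-0.574,-0.575,0.04],-14.4,0.07],
    [[-0.574,-0.575,0.04],-14.4,0.07],
    [[-0.574,-0.575,0.04],-14.4,0.07],
  ],
  newtons=25,
)

```text
time_s: 2.0
position: [0.5113, -0.2608, 0.191]
tool_rot: [[-0.984, 0.177, -0.001], [0.177, 0.984, 0.001], [0.002, 0.001, -1.0]]
ft_force: [0.3, 0.2, 0.4]
grip_width: 0.0696
gripper_force: 0.0
```

Run:
```python
from h import *
to((.5118,-.2618,.0625,79.8))
d=grab('wrist'); save('w1.png',d['img']); np.savez('w1.npz',**d)
W=cloud(d); img=d['img']; hsv=cv2.cvtColor(img,cv2.COLOR_RGB2HSV).astype(int); z=W[...,2]
print(np.nanmin(z),np.nanmedian(z))
m=((z>.066)&(z<.08)&(abs(W[...,0]-.51)<.13)&(abs(W[...,1]+.26)<.1)).astype(np.uint8)
n,l,s,c=cv2.connectedComponentsWithStats(m)
for i in range(1,n):
    if s[i,4]>300:
        P=(W[l==i][:,:2]*1000).astype(np.float32); print(c[i],s[i,4],np.median(z[l==i]),cv2.minAreaRect(P))
```

```text
t 2.0 p [ 0.5113 -0.2608  0.191 ] closeyaw 79.83 F [0.28 0.18 0.38] w 0.0696
[0.5118, -0.2618, 0.0625, 79.8] -> shift [-0.0009 -0.001   0.1285] turn 0.03
-0.00359010068630698 0.0004223220523071936
[311.88156288 121.59218559] 1638 0.07376083821199685 ((440.80853271484375, -249.38015747070312), (45.87553787231445, 12.065858840942383), 79.52245330810547)
[310.24877396 230.74331253] 8972 0.07379311886593448 ((512.4521484375, -263.52874755859375), (35.7584228515625, 110.55594635009766), 78.55248260498047)
```

View pics/w1.png

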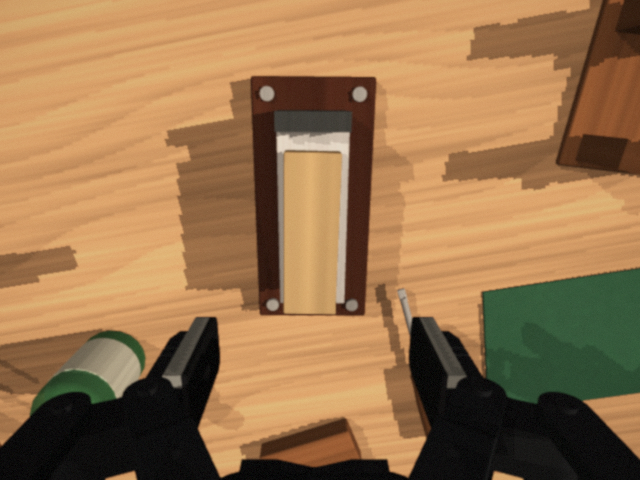

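The wrist view shows the cover at (310,231), turned slightly against the gauge block, and the stop at (312,122). I descend and grip.

>>> drive_tool(
  series=[
    [[-0.0017,-0.0025,0.045],1.3,0.06],
    [[-0.0017,-0.0025,0.09],1.3,0.06],
    [[-0.0017,-0.0025,0.115],1.3,0.06],
    [[-0.0017,-0.0025,0.1275],1.3,0.06],
    [[-0.0017,-0.0025,0.1275],1.3,0.06],
    [[-0.0017,-0.0025,0.1275],1.3,0.03],
    [[-0.0017,-0.0025,0.1275],1.3,0.03],
    [[-0.0017,-0.0025,0.1275],1.3,0.03],
    [[-0.0017,-0.0025,0.1275],1.3,0.03],
    [[-0.0017,-0.0025,0.1275],1.3,0.03],
    [[-0.0017,-0.0025,0.1275],1.3,0.03],
    [[-0.0017,-0.0025,0.1075],1.3,0.03],
    [[-0.0017,-0.0025,0.0675],1.3,0.03],
  ],
)

```text
time_s: 3.35
position: [0.5119, -0.2635, 0.1231]
tool_rot: [[-0.98, 0.199, -0.004], [0.199, 0.98, 0.003], [0.004, 0.002, -1.0]]
ft_force: [0.7, -0.1, 0.3]
grip_width: 0.0352
gripper_force: 25.4
```

```bash
python3 -c "
from h import *
to((.655,-.055,.12,80),(.655,-.055,.0065,80))"
```

```text
t 3.35 p [ 0.5119 -0.2635  0.1231] closeyaw 78.52 F [ 0.67 -0.05  0.3 ] w 0.0352
[0.655, -0.055, 0.12, 80] -> shift [-0.0988  0.2328  0.0032] turn -1.48
[0.655, -0.055, 0.0065, 80] -> shift [-0.0992  0.2325  0.1167] turn -1.48
```

>>> drive_tool(
  series=[
    [[-0.02,0.046,0.0],-1.5,0.03],
    [[-0.04,0.093,0.0],-1.5,0.03],
    [[-0.06,0.139,0.0],-1.5,0.03],
    [[-0.08,0.186,0.0],-1.5,0.03],
    [[-0.099,0.2325,0.01],-1.5,0.03],
    [[-0.099,0.2325,0.05],-1.5,0.03],
    [[-0.099,0.2325,0.09],-1.5,0.03],
    [[-0.099,0.2325,0.11],-1.5,0.03],
    [[-0.099,0.2325,0.1165],-1.5,0.03],
    [[-0.099,0.2325,0.1165],-1.5,0.03],
    [[-0.099,0.2325,0.1165],-1.5,0.038],
    [[-0.099,0.2325,0.1165],-1.5,0.06],
    [[-0.099,0.2325,0.1165],-1.5,0.06],
    [[-0.099,0.2325,0.08],-1.5,0.06],
    [[-0.099,0.2325,0.03],-1.5,0.06],
    [[-0.099,0.2325,-0.01],-1.5,0.045],
  ],
)

```text
time_s: 4.95
position: [0.6563, -0.0561, 0.1365]
tool_rot: [[-0.985, 0.173, 0.002], [0.173, 0.985, -0.0], [-0.002, -0.0, -1.0]]
ft_force: [-0.1, 0.1, 0.1]
grip_width: 0.0469
gripper_force: 0.0
```

Run:
```python
from h import *
to((.484,.2545,.16,76.5))
d=grab('top'); W=cloud(d); z=W[...,2]
hsv=cv2.cvtColor(d['img'],cv2.COLOR_RGB2HSV).astype(int); print(z[190:230:6,310:372:6].round(3))
```

```text
t 4.95 p [ 0.6563 -0.0561  0.1365] closeyaw 80.03 F [-0.1   0.14  0.14] w 0.0469
[0.484, 0.2545, 0.16, 76.5] -> shift [ 0.2235  0.2761 -0.0239] turn 3.53
[[0.001 0.453 0.448 0.45  0.189 0.307 0.338 0.343 0.332 0.296 0.416]
 [0.452 0.454 0.446 0.455 0.457 0.454 0.456 0.451 0.282 0.194 0.449]
 [0.451 0.451 0.447 0.454 0.461 0.461 0.459 0.458 0.454 0.449 0.451]
 [0.447 0.443 0.455 0.462 0.468 0.465 0.46  0.455 0.452 0.442 0.457]
 [0.438 0.458 0.47  0.476 0.476 0.476 0.469 0.465 0.448 0.435 0.451]
 [0.451 0.474 0.483 0.487 0.487 0.486 0.482 0.471 0.461 0.448 0.446]
 [0.473 0.489 0.494 0.495 0.498 0.494 0.488 0.479 0.466 0.44  0.442]]
```

>>> drive_tool(
  series=[
    [[0.03,0.037,-0.024],3.5,0.045],
    [[0.06,0.074,-0.024],3.5,0.045],
    [[0.09,0.111,-0.024],3.5,0.045],
    [[0.12,0.148,-0.024],3.5,0.045],
    [[0.15,0.185,-0.024],3.5,0.045],
    [[0.18,0.222,-0.024],3.5,0.045],
    [[0.2035,0.2511,-0.024],3.5,0.045],
    [[0.2235,0.276,-0.024],3.5,0.045],
    [[0.2235,0.276,-0.024],3.5,0.045],
    [[0.2235,0.276,-0.024],3.5,0.045],
  ],
)

```text
time_s: 6.0
position: [0.4837, 0.2548, 0.1579]
tool_rot: [[-0.973, 0.232, 0.0], [0.232, 0.973, -0.0], [-0.001, 0.0, -1.0]]
ft_force: [0.1, -0.9, 0.4]
grip_width: 0.0451
gripper_force: 0.0
```

Run:
```python
from h import *
d=grab('wrist'); W=cloud(d); z=W[...,2]
hsv=cv2.cvtColor(d['img'],cv2.COLOR_RGB2HSV).astype(int)
m=((hsv[...,1]<60)&(hsv[...,2]>100)&(z>.042)&(z<.07)).astype(np.uint8)
n,l,s,c=cv2.connectedComponentsWithStats(m)
for i in range(1,n):
    if s[i,4]>200:
        P=(W[l==i][:,:2]*1000).astype(np.float32); print(c[i].round(),s[i,4],np.median(z[l==i]).round(4),np.round(cv2.minAreaRect(P)[0],1),np.round(cv2.minAreaRect(P)[1],1),cv2.minAreaRect(P)[2])
to((.484,.2545,.034,76.5))
d=grab('top'); W=cloud(d); z=W[...,2]; img=d['img']; save('top2.png',cv2.resize(img[160:320,180:460],None,fx=2.8,fy=2.8))
m=((z>.012)&(z<.022)&(np.abs(W[...,0]-.66)<.07)&(np.abs(W[...,1]+.05)<.08)).astype(np.uint8)
P=(W[m>0][:,:2]*1000).astype(np.float32); print('cover',cv2.minAreaRect(P),np.median(z[m>0]))
def rect(mask): P=(W[mask][:,:2]*1000).astype(np.float32); return cv2.minAreaRect(P)
a=(np.abs(W[...,0]-.506)<.09)&(np.abs(W[...,1]+.26)<.05)
print('face',rect(a&(z>.056)&(z<.063)&(hsv[...,1]>-1)),'n stop',rect(a&(z>.069)))
b=(np.abs(W[...,0]-.462)<.09)&(np.abs(W[...,1]+.008)<.08)
print('cradle',rect(b&(z>.05)),'tops',[rect(b&(z>.074)&f) for f in ()])
```

```text
[418. 223.] 5662 0.0457 [495.1 319.5] [ 20.7 119.5] 77.12529754638672
[317. 234.] 6145 0.0598 [483.8 256.5] [ 19.6 118.9] 76.25584411621094
[213. 226.] 5293 0.0597 [461.7 196.1] [20.  85.4] 77.7122573852539
t 6.05 p [0.4841 0.2541 0.1579] closeyaw 76.53 F [ 0.04 -0.94  0.36] w 0.0449
[0.484, 0.2545, 0.034, 76.5] -> shift [0.0002 0.0003 0.1239] turn 0.03
cover ((653.5985717773438, -55.24285888671875), (35.85197448730469, 110.5510482788086), 80.2796401977539) 0.017055041234093814
face ((499.7271728515625, -259.8299255371094), (46.993934631347656, 132.6693878173828), 79.610107421875) n stop ((478.6124267578125, -264.67462158203125), (45.23668670654297, 101.45506286621094), 67.39483642578125)
cradle ((463.677978515625, -8.198081970214844), (80.29724884033203, 110.68323516845703), 73.42366790771484) tops []
```

View pics/top2.png

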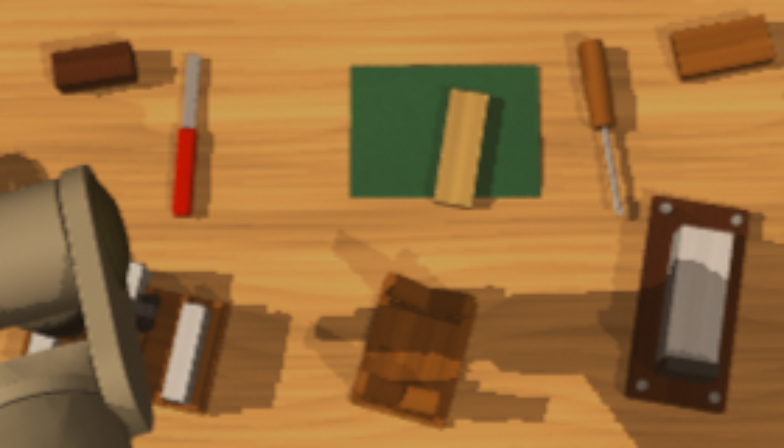

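The top crop shows the cover flat on the mat at (462,148), the gauge face clear at (698,290), and the cradle at (413,348). The wrist view confirms the middle bar is 120 mm long with its top at 60 mm. I grip it next.

>>> drive_tool(
  series=[
    [[0.0005,0.0015,0.045],0.2,0.045],
    [[0.0005,0.0015,0.085],0.2,0.045],
    [[0.0005,0.0015,0.115],0.2,0.045],
    [[0.0005,0.0015,0.123],0.2,0.045],
    [[0.0005,0.0015,0.123],0.2,0.03],
    [[0.0005,0.0015,0.123],0.2,0.012],
    [[0.0005,0.0015,0.123],0.2,0.012],
    [[0.0005,0.0015,0.123],0.2,0.012],
    [[0.0005,0.0015,0.123],0.2,0.012],
    [[0.0005,0.0015,0.123],0.2,0.012],
    [[0.0005,0.0015,0.123],0.2,0.012],
    [[0.0005,0.0015,0.113],0.2,0.012],
    [[0.0005,0.0015,0.093],0.2,0.012],
    [[0.0005,0.0015,0.053],0.2,0.012],
    [[0.0005,0.0015,0.003],0.2,0.012],
    [[0.0005,0.0015,-0.02],0.2,0.012],
  ],
  newtons=40,
)

```text
time_s: 7.7
position: [0.4843, 0.2565, 0.1825]
tool_rot: [[-0.972, 0.236, 0.005], [0.236, 0.972, 0.002], [-0.005, 0.003, -1.0]]
ft_force: [1.3, 0.4, -2.1]
grip_width: 0.019
gripper_force: 42.2
```

Run:
```python
from h import *
to((.463,-.0083,.165,73.5),(.463,-.0083,.086,73.5))
d=grab('wrist'); W=cloud(d); z=W[...,2]; p=env.observe()['position']
hsv=cv2.cvtColor(d['img'],cv2.COLOR_RGB2HSV).astype(int)
m=((hsv[...,1]<60)&(hsv[...,2]>100)&(z>.15)&(z<.25))
P=W[m]; print(m.sum(), np.median(P[:,2]),cv2.minAreaRect((P[:,:2]*1000).astype(np.float32)))
save('w2.png',d['img'])
```

```text
t 7.7 p [0.4843 0.2565 0.1825] closeyaw 76.35 F [ 1.33  0.43 -2.07] w 0.019
[0.463, -0.0083, 0.165, 73.5] -> shift [-0.0417 -0.2624  0.017 ] turn 2.85
[0.463, -0.0083, 0.086, 73.5] -> shift [-0.0413 -0.2626  0.096 ] turn 2.85
18327 0.20614443948525102 ((475.9229736328125, 258.5267333984375), (29.6385555267334, 105.35517883300781), 70.6976547241211)
```

>>> drive_tool(
  series=[
    [[-0.007,-0.044,0.0],2.85,0.012],
    [[-0.014,-0.088,0.0],2.85,0.012],
    [[-0.021,-0.132,0.0],2.85,0.012],
    [[-0.028,-0.176,0.0],2.85,0.012],
    [[-0.035,-0.22,0.0],2.85,0.012],
    [[-0.039,-0.25,0.0],2.85,0.012],
    [[-0.0415,-0.2625,0.01],2.85,0.012],
    [[-0.0415,-0.2625,0.04],2.85,0.012],
    [[-0.0415,-0.2625,0.07],2.85,0.012],
    [[-0.0415,-0.2625,0.08],2.85,0.012],
    [[-0.0415,-0.2625,0.08],2.85,0.012],
    [[-0.0415,-0.2625,0.08],2.85,0.012],
  ],
)

```text
time_s: 8.95
position: [0.4624, -0.0085, 0.0985]
tool_rot: [[-0.959, 0.284, 0.001], [0.284, 0.959, -0.0], [-0.001, 0.0, -1.0]]
ft_force: [-0.1, -0.3, -2.5]
grip_width: 0.0194
gripper_force: 42.0
```

Run:
```python
from h import *
to((.463,-.0083,.085,73.5))
d=grab('top'); W=cloud(d); img=d['img']
u0,v0=280,230
e=grab('side'); save('s2.png',np.hstack([cv2.resize(e['img'][200:320,280:440],(640,480)),]));
```

```text
t 8.95 p [ 0.4624 -0.0085  0.0985] closeyaw 73.52 F [-0.07 -0.35 -2.52] w 0.0194
[0.463, -0.0083, 0.085, 73.5] -> shift [-0.0005  0.0003  0.0135] turn 0.02
```

View pics/s2.png

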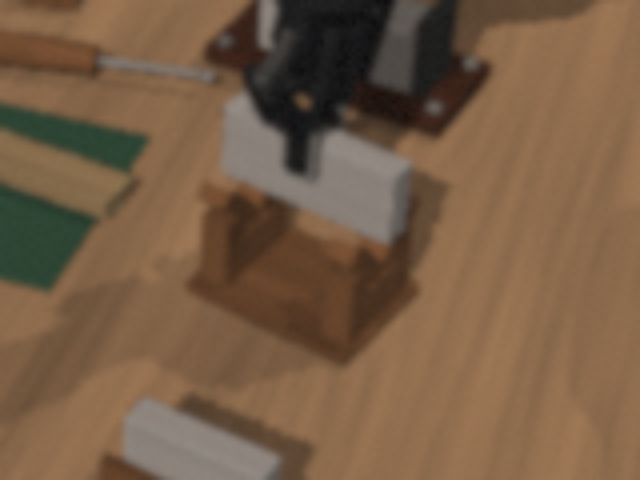

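The block hangs upright and level over the V at (315,165). I lower it to contact.

>>> drive_tool(
  series=[
    [[0.0,0.0,0.006],0,0.012],
    [[0.0,0.0,0.01],0,0.012],
    [[0.0,0.0,0.0115],0,0.012],
    [[0.0,0.0,0.0125],0,0.012],
    [[0.0,0.0,0.0125],0,0.012],
  ],
)

```text
time_s: 9.55
position: [0.4622, -0.0083, 0.0859]
tool_rot: [[-0.959, 0.285, 0.001], [0.285, 0.959, 0.001], [-0.001, 0.001, -1.0]]
ft_force: [-0.2, 3.7, 4.7]
grip_width: 0.0193
gripper_force: 43.2
```

>>> drive_tool(
  series=[
    [[0,0.0005,0],0,0.0205],
    [[0,0.0005,0],0,0.0215],
    [[0,0.002,0],0,0.0225],
    [[0,0.004,0],0,0.024],
    [[0,0.0055,0],0,0.0255],
    [[0,0.0073,0],0,0.027],
    [[0,0.0087,0.001],0,0.0285],
    [[0,0.01,0.002],0,0.03],
    [[0,0.0113,0.003],0,0.032],
    [[0,0.0127,0.004],0,0.0335],
    [[0,0.0127,0.004],0,0.0335],
  ],
  newtons=20,
)

```text
time_s: 10.65
position: [0.4655, 0.0036, 0.0811]
tool_rot: [[-0.959, 0.284, -0.0], [0.284, 0.959, 0.0], [0.0, 0.0, -1.0]]
ft_force: [0.2, 0.7, -1.2]
grip_width: 0.0331
gripper_force: 0.3
```

```bash
cat >> h.py <<'E'
def tilt(c=(.463,-.0083),yaw=-16.5,zmin=.05,n='side'):
    d=grab(n); W=cloud(d); hsv=cv2.cvtColor(d['img'],cv2.COLOR_RGB2HSV).astype(int)
    a=np.radians(yaw); X=(W[...,:2]-c)@np.array([[np.cos(a),-np.sin(a)],[np.sin(a),np.cos(a)]])
    m=(hsv[...,1]<60)&(hsv[...,2]>90)&(abs(X[...,0])<.07)&(abs(X[...,1])<.07)&(W[...,2]>zmin)&(W[...,2]<.16)
    print('n',m.sum())
    for lo in(-.06,-.045,.02,.04):
        k=m&(X[...,0]>lo)&(X[...,0]<lo+.02)
        if k.sum()<15: continue
        y=X[...,1][k]; z=W[...,2][k]; print('x',lo,'y',np.percentile(y,[3,50,97]).round(4),'z',np.percentile(z,[3,50,97]).round(4),'slope',np.degrees(np.arctan(np.polyfit(y,z,1)[0])).round(1))
E
python3 -c "
from h import *
tilt(); tilt(n='top'); to()"
```

```text
n 393
x -0.06 y [0.0132 0.0218 0.0307] z [0.0775 0.099  0.106 ] slope 5.0
x -0.045 y [0.0129 0.0218 0.0311] z [0.0683 0.0995 0.1055] slope 15.8
x 0.02 y [0.0144 0.0265 0.0312] z [0.0693 0.0951 0.101 ] slope 58.8
x 0.04 y [0.0138 0.0219 0.0295] z [0.0725 0.0983 0.1039] slope 17.5
n 0
t 10.75 p [0.4655 0.0035 0.0812] closeyaw 73.49 F [-1.45  0.53 -1.34] w 0.0336
```

The block is following the jaws at about 30° of lean, as computed. I continue to 45°.

>>> drive_tool(
  series=[
    [[0,0.0008,0.002],0,0.0355],
    [[0,0.0015,0.004],0,0.0375],
    [[0,0.002,0.006],0,0.04],
    [[0,0.0024,0.008],0,0.0425],
    [[0,0.0024,0.008],0,0.045],
    [[0,0.0024,0.008],0,0.05],
    [[0,0.001,0.008],0,0.06],
    [[0,0.001,0.008],0,0.07],
  ],
)

```text
time_s: 11.55
position: [0.4658, 0.0042, 0.0734]
tool_rot: [[-0.959, 0.284, 0.0], [0.284, 0.959, -0.0], [-0.0, -0.0, -1.0]]
ft_force: [1.2, 0.4, 0.9]
grip_width: 0.0697
gripper_force: 0.0
```

```bash
python3 -c "
from h import *
tilt(); to()"
```

```text
n 306
x -0.06 y [0.0218 0.0298 0.0372] z [0.0845 0.0915 0.0987] slope 3.8
x -0.045 y [0.0199 0.0297 0.036 ] z [0.0746 0.0915 0.0985] slope 13.0
x 0.04 y [0.0215 0.0317 0.0365] z [0.0845 0.09   0.0987] slope -36.3
t 11.6 p [0.4658 0.0042 0.0734] closeyaw 73.47 F [1.38 0.35 0.32] w 0.0699
```

The block now lies at 45° in the V. I grip it across its diagonal edges and check for rotation.

>>> drive_tool(
  series=[
    [[0,-0.0022,0.008],0,0.07],
    [[0,-0.0022,0.016],0,0.065],
    [[0,-0.0022,0.0205],0,0.06],
    [[0,-0.0022,0.0205],0,0.055],
    [[0,-0.0022,0.0205],0,0.051],
    [[0,-0.0022,0.0205],0,0.048],
    [[0,-0.0022,0.0205],0,0.046],
    [[0,-0.0022,0.0205],0,0.046],
  ],
  newtons=30,
)

```text
time_s: 12.4
position: [0.4653, 0.0024, 0.0533]
tool_rot: [[-0.959, 0.284, 0.001], [0.284, 0.959, 0.0], [-0.001, 0.0, -1.0]]
ft_force: [-0.8, 1.9, 6.4]
grip_width: 0.047
gripper_force: 30.2
```

```bash
python3 -c "
from h import *
tilt(); to()"
```

```text
n 300
x -0.06 y [0.0223 0.0295 0.0374] z [0.0819 0.0918 0.0994] slope 0.5
x -0.045 y [0.0222 0.0296 0.0379] z [0.083  0.092  0.0992] slope 0.2
x 0.04 y [0.0219 0.0304 0.0373] z [0.0834 0.0912 0.0971] slope -34.8
t 12.45 p [0.4653 0.0024 0.0533] closeyaw 73.49 F [-0.97  3.35  5.51] w 0.0471
```

>>> drive_tool(
  series=[
    [[0,0,-0.003],0,0.04],
    [[0,0,-0.008],0,0.04],
    [[0,0,-0.015],0,0.04],
    [[0,0,-0.03],0,0.04],
    [[0,0,-0.05],0,0.04],
    [[0,0,-0.05],0,0.04],
  ],
)

```text
time_s: 13.05
position: [0.4663, 0.0019, 0.1049]
tool_rot: [[-0.959, 0.284, 0.005], [0.284, 0.959, -0.001], [-0.005, 0.0, -1.0]]
ft_force: [0.3, -0.2, -2.4]
grip_width: 0.047
gripper_force: 31.4
```

```bash
python3 -c "
from h import *
tilt(zmin=.09); to((.36,-.12,.103,79.6),(.36,-.12,.003,79.6))
d=grab('side'); save('s3.png',cv2.resize(d['img'][180:300,300:460],(640,480)))"
```

```text
n 324
x -0.06 y [0.0033 0.0291 0.0357] z [0.1206 0.142  0.1491] slope 22.3
x -0.045 y [0.0218 0.0297 0.0365] z [0.1325 0.1435 0.15  ] slope -39.6
x 0.04 y [0.0219 0.0304 0.0363] z [0.1343 0.1422 0.1496] slope -34.7
t 13.1 p [0.4657 0.0021 0.1036] closeyaw 73.48 F [-0.17 -0.17 -3.25] w 0.047
[0.36, -0.12, 0.103, 79.6] -> shift [ 0.0666 -0.1471  0.0004] turn -6.12
[0.36, -0.12, 0.003, 79.6] -> shift [ 0.0668 -0.1471  0.1004] turn -6.12
```

View pics/s3.png

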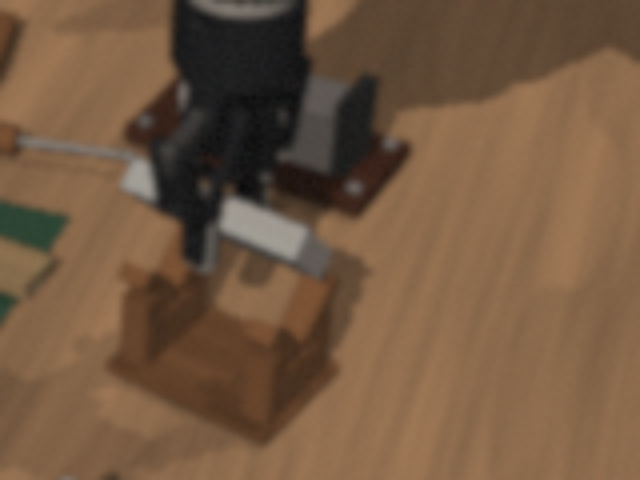

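The diagonal grip holds: the block is at (235,225) at 45°, clear of the cradle. I take it to the open table.

>>> drive_tool(
  series=[
    [[0.015,-0.04,-0.01],-1.5,0.04],
    [[0.035,-0.08,-0.01],-3,0.04],
    [[0.055,-0.12,-0.01],-5,0.04],
    [[0.0667,-0.147,0.0],-6.1,0.04],
    [[0.0667,-0.147,0.03],-6.1,0.04],
    [[0.0667,-0.147,0.06],-6.1,0.04],
    [[0.0667,-0.147,0.085],-6.1,0.04],
    [[0.0667,-0.147,0.095],-6.1,0.04],
    [[0.0667,-0.147,0.099],-6.1,0.04],
    [[0.0667,-0.147,0.1005],-6.1,0.04],
    [[0.0667,-0.147,0.1005],-6.1,0.04],
  ],
)

```text
time_s: 14.25
position: [0.3585, -0.1191, 0.0028]
tool_rot: [[-0.984, 0.18, -0.002], [0.18, 0.984, 0.001], [0.002, 0.001, -1.0]]
ft_force: [-5.7, 2.5, 15.4]
grip_width: 0.0468
gripper_force: 34.0
```

```bash
python3 -c "
from h import *
to((.36,-.12,.003,79.6)); tilt((.36,-.12),-10.4,.006)"
```

```text
t 14.25 p [ 0.3585 -0.1191  0.0028] closeyaw 79.6 F [-5.75  2.54 15.37] w 0.0468
[0.36, -0.12, 0.003, 79.6] -> shift [-0.0016 -0.0007 -0.0002] turn 0.0
n 290
x -0.06 y [0.0119 0.0196 0.0269] z [0.03   0.0414 0.0499] slope -38.5
x -0.045 y [0.0119 0.0208 0.027 ] z [0.0304 0.042  0.0486] slope -36.0
x 0.02 y [0.0124 0.0209 0.026 ] z [0.0303 0.0407 0.0477] slope -35.4
x 0.04 y [0.0112 0.0187 0.0266] z [0.0297 0.0403 0.0484] slope -32.6
```

The block's lower edge is on the table at about 18 N. I loosen the jaws and let it lean further under control.

>>> drive_tool(
  series=[
    [[0,0.0,-0.0005],0,0.048],
    [[0,0.0005,-0.0005],0,0.0495],
    [[0,0.001,-0.0005],0,0.0505],
    [[0,0.002,-0.0005],0,0.0515],
    [[0,0.003,-0.0005],0,0.052],
    [[0,0.004,-0.0005],0,0.0525],
    [[0,0.004,-0.0005],0,0.0525],
  ],
  newtons=20,
)

```text
time_s: 15.0
position: [0.3602, -0.1156, 0.0028]
tool_rot: [[-0.984, 0.181, -0.0], [0.181, 0.984, 0.0], [0.0, 0.0, -1.0]]
ft_force: [-0.4, 1.1, -0.0]
grip_width: 0.0524
gripper_force: 0.5
```

```bash
python3 -c "
from h import *
to(); tilt((.36,-.12),-10.4,.006)"
```

```text
t 15.0 p [ 0.3602 -0.1156  0.0028] closeyaw 79.59 F [-0.44  1.07 -0.05] w 0.0524
n 307
x -0.06 y [0.0005 0.0252 0.0355] z [0.0267 0.0356 0.0441] slope 9.1
x -0.045 y [-0.0132  0.0252  0.0328] z [0.0203 0.0355 0.0439] slope 11.1
x 0.02 y [0.0195 0.0277 0.0328] z [0.0277 0.0356 0.0438] slope -18.7
x 0.04 y [0.003  0.026  0.0326] z [0.0281 0.0361 0.0436] slope 2.9
```

>>> drive_tool(
  series=[
    [[0,0.001,-0.002],0,0.0528],
    [[0,0.0018,-0.004],0,0.0531],
    [[0,0.0026,-0.006],0,0.0534],
    [[0,0.0032,-0.0075],0,0.0536],
    [[0,0.0032,-0.0075],0,0.0536],
  ],
)

```text
time_s: 15.55
position: [0.3608, -0.1126, 0.0105]
tool_rot: [[-0.984, 0.181, 0.0], [0.181, 0.984, -0.0], [-0.0, -0.0, -1.0]]
ft_force: [0.7, 1.1, -0.3]
grip_width: 0.0534
gripper_force: 0.5
```

```bash
python3 -c "
from h import *
to(); tilt((.36,-.12),-10.4,.006)"
```

```text
t 15.55 p [ 0.3608 -0.1126  0.0105] closeyaw 79.59 F [ 0.7  1.1 -0.3] w 0.0534
n 379
x -0.06 y [-0.0085  0.0291  0.0369] z [0.0205 0.0301 0.0395] slope 5.7
x -0.045 y [-0.0056  0.0289  0.0362] z [0.0217 0.03   0.0398] slope 3.9
x 0.02 y [0.0208 0.0306 0.0362] z [0.0217 0.031  0.04  ] slope -36.0
x 0.04 y [-0.0076  0.0295  0.0359] z [0.0215 0.0316 0.0397] slope 8.0
```

It leans to about 25° from flat. I squeeze lightly and press down to carry it past the diagonal.

>>> drive_tool(
  series=[
    [[0,0.0,0],0,0.05],
    [[0,0.0,0],0,0.049],
    [[0,0.0,0.0],0,0.047],
    [[0,0.0005,0.002],0,0.047],
    [[0,0.001,0.004],0,0.047],
    [[0,0.001,0.006],0,0.047],
    [[0,0.001,0.008],0,0.047],
    [[0,0.001,0.008],0,0.047],
  ],
)

```text
time_s: 16.4
position: [0.361, -0.111, 0.0027]
tool_rot: [[-0.983, 0.181, 0.001], [0.181, 0.983, 0.001], [-0.001, 0.001, -1.0]]
ft_force: [2.7, 8.5, 13.4]
grip_width: 0.0521
gripper_force: 24.2
```

```bash
python3 -c "
from h import *
to(); tilt((.36,-.12),-10.4,.006)"
```

```text
t 16.4 p [ 0.361  -0.111   0.0027] closeyaw 79.56 F [ 2.73  8.52 13.4 ] w 0.0521
n 452
x -0.06 y [-0.0116  0.0304  0.0383] z [0.015  0.0247 0.033 ] slope 2.3
x -0.045 y [-0.0107  0.0305  0.0376] z [0.015  0.0251 0.0337] slope 2.5
x 0.02 y [0.0086 0.0335 0.0379] z [0.0155 0.0262 0.0321] slope -11.6
x 0.04 y [-0.0109  0.0209  0.0344] z [0.0192 0.0266 0.0326] slope 10.7
```

>>> drive_tool(
  series=[
    [[0,0.0,0.001],0,0.047],
    [[0,0.0,0.002],0,0.047],
    [[0,0.0,0.003],0,0.047],
    [[0,0.0,0.003],0,0.047],
  ],
)

```text
time_s: 16.85
position: [0.3611, -0.1113, -0.0004]
tool_rot: [[-0.983, 0.181, 0.001], [0.181, 0.983, 0.0], [-0.001, 0.0, -1.0]]
ft_force: [1.0, 5.6, 9.5]
grip_width: 0.0518
gripper_force: 19.1
```

```bash
python3 -c "
from h import *
to(); tilt((.36,-.12),-10.4,.006)"
```

```text
t 16.85 p [ 0.3611 -0.1113 -0.0004] closeyaw 79.57 F [0.96 5.56 9.51] w 0.0518
n 482
x -0.06 y [-0.0112  0.0284  0.0371] z [0.0132 0.0231 0.0301] slope -0.5
x -0.045 y [-0.0115  0.0289  0.0376] z [0.0133 0.0222 0.0301] slope -0.7
x 0.02 y [0.0055 0.0329 0.0371] z [0.0109 0.0224 0.0303] slope -10.8
x 0.04 y [-0.0107  0.0181  0.0344] z [0.0195 0.025  0.0305] slope 9.5
```

>>> drive_tool(
  series=[
    [[0,0.0,0.001],0,0.047],
    [[0,0.0,0.002],0,0.047],
    [[0,0.0,0.0025],0,0.047],
    [[0,0.0,0.0025],0,0.047],
  ],
)

```text
time_s: 17.3
position: [0.361, -0.1114, -0.003]
tool_rot: [[-0.983, 0.181, 0.0], [0.181, 0.983, 0.0], [-0.0, 0.0, -1.0]]
ft_force: [1.4, 4.8, 7.0]
grip_width: 0.0517
gripper_force: 19.6
```

```bash
python3 -c "
from h import *
to(); tilt((.36,-.12),-10.4,.006)"
```

```text
t 17.3 p [ 0.361  -0.1114 -0.003 ] closeyaw 79.57 F [1.39 4.78 7.05] w 0.0517
n 495
x -0.06 y [-0.0124  0.0276  0.0372] z [0.0103 0.022  0.0287] slope -2.7
x -0.045 y [-0.0114  0.0281  0.0375] z [0.0102 0.022  0.028 ] slope -4.0
x 0.02 y [0.0078 0.0334 0.0381] z [0.01   0.0224 0.0304] slope -12.8
x 0.04 y [-0.0135  0.0152  0.0363] z [0.0182 0.0239 0.0292] slope 9.5
```

>>> drive_tool(
  series=[
    [[0,0.0,0.001],0,0.047],
    [[0,0.0,0.0015],0,0.047],
    [[0,0.0,0.0015],0,0.0515],
    [[0,0.0,0.0015],0,0.0517],
    [[0,0.0,0.0015],0,0.0519],
    [[0,0.0,0.001],0,0.0521],
    [[0,0.0,0.001],0,0.0523],
    [[0,0.0,0.001],0,0.0525],
  ],
)

```text
time_s: 18.15
position: [0.361, -0.1116, -0.0036]
tool_rot: [[-0.984, 0.181, 0.001], [0.181, 0.984, -0.0], [-0.001, -0.0, -1.0]]
ft_force: [-1.1, 3.2, 16.8]
grip_width: 0.0526
gripper_force: 9.8
```

```bash
python3 -c "
from h import *
to(); tilt((.36,-.12),-10.4,.006)"
```

```text
t 18.15 p [ 0.361  -0.1116 -0.0036] closeyaw 79.58 F [-1.11  3.2  16.78] w 0.0526
n 496
x -0.06 y [-0.0119  0.0258  0.0363] z [0.0104 0.0219 0.0274] slope -2.4
x -0.045 y [-0.0139  0.0259  0.037 ] z [0.0106 0.0214 0.0277] slope -1.8
x 0.02 y [0.0059 0.0327 0.038 ] z [0.0087 0.0218 0.028 ] slope -13.3
x 0.04 y [-0.0145  0.0141  0.034 ] z [0.019  0.0234 0.028 ] slope 7.9
```

>>> drive_tool(
  series=[
    [[0,0.0,-0.001],0,0.0527],
    [[0,0.0,-0.0015],0,0.053],
    [[0,0.0,-0.0015],0,0.0533],
    [[0,0.0,-0.0015],0,0.0537],
    [[0,0.0,-0.0015],0,0.0542],
    [[0,0.0,-0.0015],0,0.055],
  ],
)

```text
time_s: 18.8
position: [0.3609, -0.1116, -0.0027]
tool_rot: [[-0.984, 0.181, -0.0], [0.181, 0.984, 0.0], [0.0, 0.0, -1.0]]
ft_force: [0.1, 0.5, 0.3]
grip_width: 0.055
gripper_force: 0.0
```

```bash
python3 -c "
from h import *
to(); tilt((.36,-.12),-10.4,.006)"
```

```text
t 18.8 p [ 0.3609 -0.1116 -0.0027] closeyaw 79.58 F [0.12 0.45 0.27] w 0.055
n 496
x -0.06 y [-0.0099  0.0197  0.0376] z [0.0075 0.0185 0.0221] slope -6.2
x -0.045 y [-0.0117  0.0202  0.0374] z [0.007  0.0182 0.0215] slope -5.7
x 0.02 y [0.0041 0.0311 0.0387] z [0.0069 0.0184 0.0222] slope -10.2
x 0.04 y [-0.0121  0.0069  0.0276] z [0.0169 0.0189 0.021 ] slope 1.5
```

The block is flat on the table, top at about 20 mm. I measure its pose and then regrip it across its width.

```bash
cat >> h.py <<'E'
def flat(c,yaw,z0,n='side'):
    """ends of the flat block along its length, in frame c,yaw; z0=top height"""
    d=grab(n); W=cloud(d); hsv=cv2.cvtColor(d['img'],cv2.COLOR_RGB2HSV).astype(int)
    a=np.radians(yaw); X=(W[...,:2]-c)@np.array([[np.cos(a),-np.sin(a)],[np.sin(a),np.cos(a)]])
    m=(hsv[...,1]<70)&(hsv[...,2]>80)&(abs(X[...,0])<.1)&(abs(X[...,1])<.06)&(abs(W[...,2]-z0)<.004)
    x=X[m]; print(n,m.sum(),'x',np.percentile(x[:,0],[1,99]).round(4),'y',np.percentile(x[:,1],[1,99]).round(4))
    for lo,hi in((-.07,-.025),(.025,.07)):
        y=x[(x[:,0]>lo)&(x[:,0]<hi)]
        if len(y)>20: print('  part',y[:,0].mean().round(3),np.percentile(y[:,1],[2,98]).round(4))
    if m.sum()>50: print('  rect',cv2.minAreaRect((W[m][:,:2]*1000).astype(np.float32)))
E
python3 -c "
from h import *
for n in('side','top','wrist'): flat((.3609,-.1116),-10.4,.020,n)"
```

```text
side 393 x [-0.0614  0.0564] y [-0.022   0.0358]
  part -0.044 [-0.0213  0.0289]
  part 0.043 [-0.0196  0.0295]
  rect ((360.7646789550781, -101.59466552734375), (64.9236831665039, 119.870849609375), 80.56341552734375)Traceback (most recent call last):
  File "<string>", line 3, in <module>
    for n in('side','top','wrist'): flat((.3609,-.1116),-10.4,.020,n)
                                    ~~~~^^^^^^^^^^^^^^^^^^^^^^^^^^^^^
  File "h.py", line 34, in flat
    x=X[m]; print(n,m.sum(),'x',np.percentile(x[:,0],[1,99]).round(4),'y',np.percentile(x[:,1],[1,99]).round(4))
                                ~~~~~~~~~~~~~^^^^^^^^^^^^^^^
    return _quantile_unchecked(
        a, q, axis, out, overwrite_input, method, keepdims, weights)
    return _ureduce(a,
                    func=_quantile_ureduce_func,
    ...<5 lines>...
                    overwrite_input=overwrite_input,
                    method=method)
    r = func(a, **kwargs)
    result = _quantile(arr,
                       quantiles=q,
    ...<2 lines>...
                       out=out,
                       weights=wgt)
    slices_having_nans = np.isnan(arr[-1, ...])
                                  ~~~^^^^^^^^^
IndexError: index -1 is out of bounds for axis 0 with size 0
```

>>> drive_tool(
  series=[
    [[0.0025,0.003,-0.002],0,0.055],
    [[0.0025,0.0035,-0.0027],0,0.055],
    [[0.0025,0.0035,-0.0027],0,0.052],
    [[0.0025,0.0035,-0.0027],0,0.05],
    [[0.0025,0.0035,-0.0027],0,0.047],
    [[0.0025,0.0035,-0.0027],0,0.043],
    [[0.0025,0.0035,-0.0027],0,0.043],
    [[0.0025,0.0035,-0.0027],0,0.043],
    [[0.0025,0.0035,-0.0077],0,0.043],
    [[0.0025,0.0035,-0.03],0,0.043],
    [[0.0025,0.0035,-0.07],0,0.043],
    [[0.0025,0.0035,-0.12],0,0.043],
    [[0.0025,0.0035,-0.12],0,0.043],
  ],
  newtons=45,
)

```text
time_s: 20.25
position: [0.3609, -0.1087, 0.1219]
tool_rot: [[-0.984, 0.181, 0.008], [0.18, 0.984, -0.005], [-0.009, -0.004, -1.0]]
ft_force: [0.8, -0.1, -3.5]
grip_width: 0.049
gripper_force: 48.2
```

```bash
python3 -c "
from h import *
to((.5942,-.2774,.12,79.6),(.5942,-.2774,.0605,79.6)); p=env.observe()['position']
flat(tuple(p[:2]),-10.4,p[2]+.0205,'side')
flat(tuple(p[:2]),-10.4,p[2]+.0205,'wrist')"
```

```text
t 20.25 p [ 0.3609 -0.1087  0.1219] closeyaw 79.6 F [ 0.76 -0.14 -3.45] w 0.049
[0.5942, -0.2774, 0.12, 79.6] -> shift [-0.2599 -0.1238  0.0047] turn -0.0
[0.5942, -0.2774, 0.0605, 79.6] -> shift [-0.2594 -0.1235  0.0642] turn -0.0
side 426 x [-0.0589  0.06  ] y [-0.0227  0.0318]
  part -0.043 [-0.0217  0.0289]
  part 0.045 [-0.0215  0.0288]
  rect ((362.9239807128906, -102.70446014404297), (60.15517807006836, 120.90422058105469), 78.49202728271484)
wrist 26765 x [-0.0582  0.0432] y [-0.0235  0.0242]
  part -0.042 [-0.0232  0.0236]
  part 0.035 [-0.023   0.0237]
  rect ((354.785400390625, -107.3536376953125), (49.40856170654297, 106.49809265136719), 79.75141143798828)
```

>>> drive_tool(
  series=[
    [[-0.03,-0.014,0.0],0,0.043],
    [[-0.07,-0.033,0.0],0,0.043],
    [[-0.11,-0.052,0.0],0,0.043],
    [[-0.15,-0.071,0.0],0,0.043],
    [[-0.19,-0.09,0.0],0,0.043],
    [[-0.225,-0.107,0.0],0,0.043],
    [[-0.25,-0.119,0.0],0,0.043],
    [[-0.26,-0.124,0.005],0,0.043],
    [[-0.26,-0.124,0.03],0,0.043],
    [[-0.26,-0.124,0.048],0,0.043],
    [[-0.26,-0.124,0.052],0,0.043],
    [[-0.26,-0.124,0.052],0,0.043],
    [[-0.26,-0.124,0.052],0,0.043],
  ],
)

```text
time_s: 21.65
position: [0.5925, -0.2768, 0.0654]
tool_rot: [[-0.984, 0.181, 0.0], [0.181, 0.984, -0.0], [-0.0, -0.0, -1.0]]
ft_force: [0.5, 0.1, -3.3]
grip_width: 0.0488
gripper_force: 48.2
```

```bash
cat > m.py <<'E'
from h import *
to((.5942,-.2774,.0605,79.6))
p=env.observe()['position']; F=np.array((.5057,-.2612)); a=np.radians(-10.4); A=np.array([[np.cos(a),-np.sin(a)],[np.sin(a),np.cos(a)]])
print('TCP in anvil frame',((p[:2]-F)@A).round(4))
for n in('wrist','top','side'):
    d=grab(n); W=cloud(d); X=(W[...,:2]-F)@A; z=W[...,2]
    hsv=cv2.cvtColor(d['img'],cv2.COLOR_RGB2HSV).astype(int); g=hsv[...,1]<70
    for nm,m in (('face',g&(abs(z-.060)<.003)&(abs(X[...,0])<.066)&(abs(X[...,1])<.04)),('stop',(abs(z-.074)<.003)&(X[...,0]<-.05)&(X[...,0]>-.085)&(abs(X[...,1])<.035)),('block',g&(abs(z-p[2]-.0205)<.004)&(abs(X[...,1])<.05)&(abs(X[...,0]-.09)<.08))):
        if m.sum()<60: continue
        x=X[m]; r=cv2.minAreaRect((x*1000).astype(np.float32))
        print(n,nm,m.sum(),'x',np.percentile(x[:,0],[1,99]).round(4),'y',np.percentile(x[:,1],[2,98]).round(4),'rect',np.round(r[0],1),np.round(r[1],1),round(r[2],1))
E
python3 m.py
```

```text
t 21.65 p [ 0.5925 -0.2768  0.0654] closeyaw 79.58 F [ 0.54  0.11 -3.26] w 0.0488
[0.5942, -0.2774, 0.0605, 79.6] -> shift [-0.0017 -0.0003  0.0049] turn -0.02
TCP in anvil frame [0.0882 0.0003]
wrist face 24362 x [-0.0233  0.0303] y [-0.0221  0.0221] rect [3.4 0. ] [46.4 55.3] 89.9
wrist block 42096 x [0.0304 0.1323] y [-0.024   0.0245] rect [83.2  0.2] [106.9  75.3] 0.0
side face 278 x [-0.0606  0.0554] y [-0.0212  0.0273] rect [-4.2  2.9] [ 52.3 123.3] 89.0
side block 289 x [0.0296 0.1478] y [-0.0255  0.0396] rect [89.   7.2] [ 71.2 120.4] 89.4
```

The block is centred on the face to 0.2 mm and square to about 0.1°, with a 30 mm overlap. I touch it down lightly.

>>> drive_tool(
  series=[
    [[0,0,0.002],0,0.043],
    [[0,0,0.003],0,0.043],
    [[0,0,0.0036],0,0.043],
    [[0,0,0.004],0,0.043],
    [[0,0,0.0044],0,0.043],
    [[0,0,0.0044],0,0.043],
  ],
)

```text
time_s: 22.4
position: [0.5924, -0.2767, 0.0609]
tool_rot: [[-0.984, 0.181, -0.0], [0.181, 0.984, 0.0], [0.0, 0.0, -1.0]]
ft_force: [0.4, -0.8, -3.4]
grip_width: 0.0491
gripper_force: 48.2
```

>>> drive_tool(
  series=[
    [[0,0,0.0004],0,0.043],
    [[0,0,0.0008],0,0.043],
    [[0,0,0.001],0,0.043],
    [[0,0,0.001],0,0.043],
  ],
)

```text
time_s: 22.8
position: [0.5925, -0.2767, 0.0603]
tool_rot: [[-0.984, 0.181, 0.0], [0.181, 0.984, -0.0], [-0.0, -0.0, -1.0]]
ft_force: [-0.6, 0.5, 1.9]
grip_width: 0.0491
gripper_force: 48.6
```

Contact is light, about 5 N. I slide it along now.

>>> drive_tool(
  series=[
    [[0.003,0,0.0002],0,0.043],
    [[0.008,0,0.0002],0,0.043],
    [[0.014,0,0.0002],0,0.043],
    [[0.02,0,0.0002],0,0.043],
    [[0.026,0,0.0002],0,0.043],
    [[0.032,0,0.0002],0,0.043],
    [[0.038,0,0.0002],0,0.043],
    [[0.044,0,0.0002],0,0.043],
    [[0.05,0,0.0002],0,0.043],
    [[0.055,0,0.0002],0,0.043],
    [[0.06,0,0.0002],0,0.043],
    [[0.06,0,0.0002],0,0.043],
  ],
)

```text
time_s: 24.0
position: [0.5328, -0.266, 0.0605]
tool_rot: [[-0.983, 0.181, 0.001], [0.181, 0.983, -0.001], [-0.001, -0.001, -1.0]]
ft_force: [0.2, 0.0, 7.4]
grip_width: 0.0489
gripper_force: 49.3
```

```bash
sed -i 's/X\[...,0\]-.09)<.08/X[...,0]-.03)<.08/' m.py; python3 m.py
```

```text
t 24.0 p [ 0.5328 -0.266   0.0605] closeyaw 79.57 F [0.19 0.03 7.39] w 0.0489
[0.5942, -0.2774, 0.0605, 79.6] -> shift [-0.0624 -0.0001 -0.    ] turn -0.03
TCP in anvil frame [0.0275 0.0002]
wrist face 13177 x [-0.06   -0.0306] y [-0.022   0.0222] rect [-45.2  -0.2] [48. 30.] 89.9
wrist stop 7636 x [-0.0721 -0.0602] y [-0.0219  0.0223] rect [-66.2   0.2] [46.4 12.3] 89.9
wrist block 42148 x [-0.0303  0.0715] y [-0.0242  0.0244] rect [22.6  0.3] [107.2  75.4] 0.1
side face 122 x [-0.0637  0.061 ] y [-0.02    0.0289] rect [0.7 5.7] [128.3  50. ] 2.8
side block 284 x [-0.0316  0.0864] y [-0.0238  0.0388] rect [26.9  7.4] [120.7  69.4] 3.9
```

>>> drive_tool(
  series=[
    [[0.005,0,0.0],0,0.043],
    [[0.011,0,0.0],0,0.043],
    [[0.017,0,0.0],0,0.043],
    [[0.022,0,0.0],0,0.043],
    [[0.025,0,0.0],0,0.043],
    [[0.027,0,0.0],0,0.043],
    [[0.028,0,0.0],0,0.043],
    [[0.029,0,0.0],0,0.043],
    [[0.029,0,0.0],0,0.043],
  ],
)

```text
time_s: 25.05
position: [0.505, -0.2609, 0.0604]
tool_rot: [[-0.983, 0.181, 0.002], [0.181, 0.983, -0.001], [-0.002, -0.001, -1.0]]
ft_force: [3.1, -0.5, 6.9]
grip_width: 0.049
gripper_force: 49.1
```

```bash
python3 m.py
```

```text
t 25.05 p [ 0.505  -0.2609  0.0604] closeyaw 79.56 F [ 3.06 -0.47  6.87] w 0.049
[0.5942, -0.2774, 0.0605, 79.6] -> shift [-0.0907 -0.      0.0001] turn -0.04
TCP in anvil frame [-0.0007  0.0001]
wrist stop 6699 x [-0.0722 -0.0587] y [-0.022   0.0223] rect [-65.4   0. ] [48.7 13.7] 90.0
wrist block 37176 x [-0.0493  0.0435] y [-0.0243  0.0244] rect [-1.1  0. ] [97.7 75.2] 0.0
side stop 61 x [-0.0738 -0.0515] y [-0.0198  0.0283] rect [-62.4   3.8] [22.7 50.2] 0.5
side block 266 x [-0.0487  0.0593] y [-0.0241  0.0389] rect [5.2 7.3] [110.5  70.1] 1.4
```

>>> drive_tool(
  series=[
    [[0.0006,0,0.0],0,0.043],
    [[0.0012,0,0.0],0,0.043],
    [[0.0012,0,0.0],0,0.043],
  ],
)

```text
time_s: 25.5
position: [0.5039, -0.2608, 0.0605]
tool_rot: [[-0.983, 0.181, 0.002], [0.181, 0.983, -0.001], [-0.002, -0.001, -1.0]]
ft_force: [3.6, -0.6, 5.6]
grip_width: 0.0489
gripper_force: 49.1
```

>>> drive_tool(
  series=[
    [[0.0006,0,0.0],0,0.043],
    [[0.0012,0,0.0],0,0.043],
    [[0.0012,0,0.0],0,0.043],
  ],
)

```text
time_s: 25.8
position: [0.5037, -0.2608, 0.0605]
tool_rot: [[-0.983, 0.182, 0.004], [0.182, 0.983, -0.002], [-0.005, -0.001, -1.0]]
ft_force: [8.5, -0.5, 2.3]
grip_width: 0.0488
gripper_force: 48.8
```

It is against the stop: 8.5 N and no further travel. I ease off and release.

>>> drive_tool(
  series=[
    [[-0.0004,0,0.0002],0,0.043],
    [[-0.0004,0,0.0002],0,0.043],
    [[-0.0004,0,0.0],0,0.049],
    [[-0.0004,0,0.0],0,0.051],
    [[-0.0004,0,-0.0],0,0.056],
    [[-0.0004,0,-0.0],0,0.062],
    [[-0.0004,0,-0.01],0,0.065],
    [[-0.0004,0,-0.04],0,0.065],
    [[-0.0004,0,-0.09],0,0.065],
    [[-0.0004,0,-0.13],0,0.065],
    [[-0.0004,0,-0.13],0,0.065],
    [[-0.0004,0,-0.13],0,0.065],
  ],
)

```text
time_s: 27.0
position: [0.5028, -0.2602, 0.1907]
tool_rot: [[-0.984, 0.181, 0.001], [0.181, 0.984, -0.001], [-0.001, -0.001, -1.0]]
ft_force: [-0.0, -0.4, -0.6]
grip_width: 0.065
gripper_force: 0.0
```

```bash
sed -i 's/abs(z-p\[2\]-.0205)/abs(z-.080)/' m.py
cat >> m.py <<'E'
d=grab('wrist'); save('w9.png',d['img'])
W=cloud(d); X=(W[...,:2]-F)@A; m=(abs(W[...,2]-.08)<.004)&(abs(X[...,0])<.08)&(abs(X[...,1])<.04); x=X[m]; zz=W[m][:,2]
print('plane',np.linalg.lstsq(np.c_[x,np.ones(len(x))],zz,rcond=None)[0])
E
python3 m.py
```

```text
t 27.0 p [ 0.5028 -0.2602  0.1907] closeyaw 79.58 F [-0.04 -0.44 -0.63] w 0.065
[0.5942, -0.2774, 0.0605, 79.6] -> shift [-0.0928 -0.0003  0.1303] turn -0.02
TCP in anvil frame [-0.003   0.0004]
wrist stop 1604 x [-0.0717 -0.0599] y [-0.0221  0.0219] rect [-65.7  -0.5] [12.2 49.2] 0.2
wrist block 12530 x [-0.049   0.0577] y [-0.0241  0.0235] rect [ 4.7 -0.4] [ 50.  109.4] 89.9
side face 60 x [-0.0656  0.0567] y [0.0215 0.0288] rect [-3.5 24.9] [124.3   8.2] 0.5
side block 360 x [-0.0484  0.058 ] y [-0.0223  0.0293] rect [4.6 3.2] [ 55.3 109.5] 89.2
plane [ 0.00068015 -0.00143632  0.07979714]
```

View pics/w9.png

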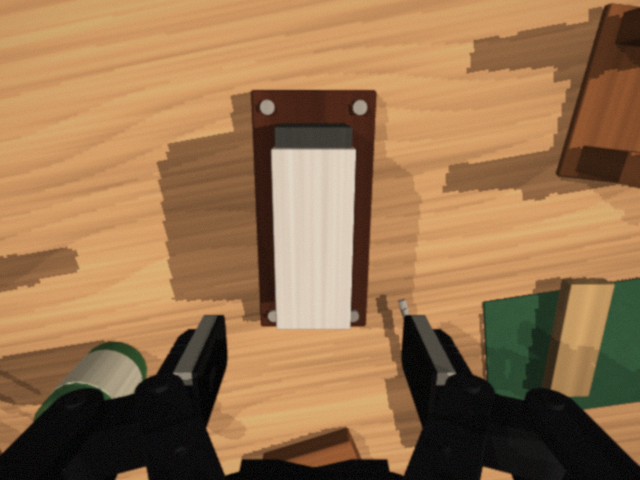

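The block is flat (top 79.8 mm), square to 0.1°, centred to 0.3 mm and against the stop, at (313,238). The cover lies on the mat at (583,340) and the arm is clear, so I hand in.

```bash
python3 -c "
from rig import env
print(env.close_job())"
```

```text
the job is handed in; nothing more can be done
None
```

The job is handed in at about 27 s of the 72 s: the cover lies flat on the mat and the set-up block is wrung onto the gauge block, against the end stop, square to about 0.1° and centred to about 0.3 mm, though the block's free edge settled the last ~8 mm onto the table on release while I was turning it flat.

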